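# Clear the part-not-seated fault at the hanger welding bench

## Robot

A 6-joint arm with a two-finger parallel gripper is mounted at the origin on the work surface. World frame = base frame: x ahead of the robot, y to its left, z up, the work surface at z = 0. Lengths are in m, angles in rad, forces in N, time in s.
With the tool pointing down it reaches from about 0.3 to 0.775 m from the base axis. Payload 14.6 kg.
Tool frame: the origin (TCP) lies midway between the tips of the shut fingers; the grasp point (between the pads) lies 19 mm behind it (ctrl.tcp_to_grasp is the distance from the TCP to the grasp point, in m); x points along the fingers, y is the direction in which the jaws open and shut, and the axes are right-handed (so a half turn about x gives the same grasp; the last joint's range is limited). The gripper opens to 94 mm and grips with 3 to 60 N. Pads are 16 mm wide; open, the fingers measure 119 mm over their backs; the gripper's body (75 mm by 177 mm) begins 78 mm behind the grasp point.
Start: joints at [1.225, 0.3, 1.521, -0, 1.321, -0.067], TCP at [0.151, 0.529, 0.205] pointing down, gripper open.
Joint ranges: [-3.03, 3.03], [-0.79, 2.21], [0.23, 2.52], [-1.04, 4.18], [0, 3.07], [-2.55, 2.55]. Speed limits (rad/s): [2.22, 2.22, 2.57, 3.14, 3.14, 3.14].

## Interface

Orientations are given as [roll, pitch, yaw] about the fixed x, y, z axes, in that order (R = Rz(yaw) Ry(pitch) Rx(roll)).
In Python, from station import ctrl gives the robot as it stands.
- The arm moves only by the tool jog_arm, never from a script. Its argument "rows" is one flat list of numbers, 7 for each row, row after row: the shift along the world's x, y, z in m, then the turn, a rotation vector about the world's x, y, z in degrees, then the closure, from 0 (fully open) to 1 (shut). A call has 1 to 8 rows; each row shifts and turns the commanded pose from where the row before left it; what a row does not reach is not made up. A row lasts 1/12 s, in which the tool goes at most 41.7 mm and 7.16 degrees, less where a joint would pass 70% of its speed; a pose out of reach is approached as far as the arm can. A call with a gripper value outside its range is refused whole. The fingers move at their own pace and stop on an object; "squeeze" is the grip in N (left out, the last holds). Time passes only in rows, so rows that do not move let the fingers close. It gives the time, the measured TCP pose, the force and the opening at its end, in the units of the state.
- ctrl.get_obs(): the state, without advancing time (a new reading comes with each control period).
- ctrl.camera(name): name is "scene" or "top" or "wrist"; returns (picture, depth): 384x512x3 uint8, red, green, blue; 384x512 float32, m along the optical axis (not along the pixel's ray), 0 where there is no reading.
- ctrl.camera_model(name): a dict with "K" (3x3 intrinsics, pixels), "extrinsics" (4x4, takes a point from camera to world coordinates). Camera axes: x right, y down, z forward; pixel columns grow to the right and rows downward; lengths in m; the calibration is good to about 2 mm. A picture is of the moment at which its call begins: read the wrist's pose just before it. camera_model takes no time and is no camera call; for the wrist camera it gives the pose at the moment of the call.
- ctrl.hand_in(): hands the job in, once; it reports no verdict.
The state is a dict: "time_s": time; "qpos": joint angles; "joint_vel": joint speeds; "tau": joint torques, N m; "ee_pos": TCP position; "eef_rot": TCP orientation; "force": force on the tool from outside, world axes, zero at the start; "moment": the same for the moment, N m; "grip_width": finger opening in m.
Only numpy, scipy, OpenCV 4.12 (cv2) and the standard library are available. Lean on these libraries where they do the work, as an engineer would, in place of code of your own. Each camera call takes 0.05 s, during which the arm holds its last target.

## Task

The welder has stopped because the white hanger frame in the aluminium loading nest is not home. With the fingertips push the frame along between the guide rails until its far end rests against the steel end stop, without picking it up. Then reach down into the deep round well on the sloping console, press the sunken reset key right down, keep it down for a good second, and let it come back up; press neither of the two shallow keys, and leave the other things on the bench where they are.

Things in the scene. Friction and masses are not known exactly. Their poses are not given: they have to be found in the camera images.
- nest: loading nest bolted to the bench: aluminium bed 300 (x) x 160 (y) x 12 mm. Origin: centre of its underside; x points from the open end near the robot to the end stop. Two steel guide rails along x, 97 mm apart inside, 12 mm wide, tops 30 mm above the bench, x = -137 to +125 mm. Yaw within 0.22 rad. It stands left or right of the robot's x axis, the console on the other side
- frame_center (a point): centre of the loose white hanger frame lying flat in the nest, 19 mm above the bench. Oblong loop of 14 mm round bar, 150 mm long (along the nest's x), 90 mm wide, with a thinner cross bar; about 60 g, slides easily. Its straight near end (46 mm wide, 75 mm to -x of the centre) is the place to push. It starts 30 to 75 mm short of the stop; home is x = +50 mm in the nest's frame
- stop_face (a point): middle of the end stop's near face, 24 mm above the bench: a rigid dark steel bar across the far end of the nest, 125 mm to +x of the nest's origin, top 36 mm above the bench
- reset_top (a point): centre of the top of the reset key: round, pale, 40 mm across, at the bottom of a deep round well 46 mm across, its top 30 mm below the panel face when up. z points out of the panel along the well's axis (the mouth is 30 mm along +z), x up the slope away from the robot, y along the row of keys. Told from the other keys by its depth
- key_reset (a joint): travel of the reset key, m: 0 up, 0.006 right down; a spring brings it back up. Starts to move at 1.2 N, fully down at 4.8 N
- jog_top (a point): centre of the top of the jog key, not to be pressed: round, 40 mm across, in a shallow round well, its top 5 mm below the panel face. Axes as for the reset key
- key_jog (a joint): travel of the jog key, m: 0 up, 0.006 down
- test_top (a point): centre of the top of the test key, not to be pressed: square, 37 mm, in a shallow square well, its top 5 mm below the panel face. Axes as for the reset key
- key_test (a joint): travel of the test key, m: 0 up, 0.006 down
- console: grey control console bolted to the bench, 250 mm wide (y), 200 mm deep (x). Origin: centre of its underside, x away from the robot. Its panel slopes at 15 degrees: 55 mm above the bench at the front edge, 82 at the row of keys, 109 at the rear. Three flush black 72 mm square key units lie side by side along y in any order. Yaw within 0.22 rad
- nippers: bystander, loose: orange-handled side-cutting nippers, 150 mm long. Origin: under its middle, at bench height
- spare_frame: bystander, loose: another hanger frame like the one in the nest, lying on the bare bench. Origin: under its middle, at bench height
- screwdriver: bystander, loose: screwdriver, 170 mm long. Origin: under it, near its middle, at bench height
- tape: bystander, loose: roll of tape lying flat, 96 mm across, 45 mm high. Origin: under its middle, at bench height
- offcut_bin: bystander, loose: small open blue bin, 120 x 160 x 50 mm. Origin: under its middle, at bench height
- can: bystander, loose: aluminium spray can, 60 mm across, 130 mm high. Origin: under its middle, at bench height
Things that resemble listed ones, but are neither listed nor needed, are in the scene too. Leave any pink, turquoise or yellow look-alike of the part that bears frame_center alone.

How it is judged:
On the way, in this order (a step that is already met when the one before it is completed fails the run):
1. the hanger frame lies flat against the end stop (x of frame_center in the frame of nest between 0.047 and 0.054 m and y of frame_center in the frame of nest between -0.008 and 0.008 m and z of frame_center in the frame of nest between 0.015 and 0.023 m), for 0.2 s.
2. the reset key is held right down for most of a second, the frame still home (all of step 1 and value of joint key_reset above 0.0045 m), for 0.8 s.
At the end, for the whole second after the job is handed in: The frame lies flat in the nest with its far end against the end stop (centre within 3 mm of home along the rails), and all three keys are up again (all of step 1 and value of joint each of key_reset, key_jog, key_test below 0.001 m); the robot touches nothing.
It fails at once if the hanger frame is lifted more than 10 mm off the bed (z of frame_center in the frame of nest above 0.029 m).
It fails at once if the hanger frame is tipped (angle between frame_center's own z axis and vertical above 0.25 rad).
It fails at once if the reset key is pressed while the frame is not home (value of joint key_reset above 0.003 m and x of frame_center in the frame of nest below 0.044 m).
It fails at once if a shallow key is pressed (value of joint any of key_jog, key_test above 0.003 m).
It fails at once if a bystander is moved more than 30 mm (distance of any of nippers, spare_frame, screwdriver, tape, offcut_bin, can from where it was at the start of the episode above 0.03 m).
It also fails if it takes over 53 s, if anything falls off the work surface, if the arm or the gripper's body presses on something with over 40 N, if the wrist force passes 120 N, or if a joint passes its speed limit or range.

## Working session

There is one attempt and no reset: what is moved stays moved. The work goes in short steps, Python scripts to look and compute and a tool call to move; the robot and the scene stay as the last step left them, time stands still between calls to the robot, and variables do not carry over. Pictures are saved under pics/ and viewed, and the job is handed in when it is done.

Besides the shell and the picture viewer there is one more tool, called after "Emit:" as name(argument=value, ...) on one line, values as JSON. jog_arm: Moves the arm, as the interface text tells. Its arguments: {"type":"object","properties":{"rows":{"type":"array"},"squeeze":{"type":"number"}},"required":["rows"]}

```bash
mkdir -p pics; python3 - <<'E'
from station import ctrl
import cv2,numpy as np
o=ctrl.get_obs();print(o)
for n in("scene","top"):
    p,d=ctrl.camera(n);np.savez(f"{n}0.npz",p=p,d=d,**ctrl.camera_model(n))
    cv2.imwrite(f"pics/{n}0.png",cv2.resize(p[:,:,::-1],(800,600),interpolation=cv2.INTER_CUBIC))
    print(n,ctrl.camera_model(n))
E
```

```text
{'time_s': 0.0, 'qpos': array([ 1.22541315e+00,  3.00481292e-01,  1.52160041e+00, -5.25519625e-06,
        1.32070446e+00, -6.66054333e-02]), 'joint_vel': array([ 0.00024922,  0.00018015, -0.00051229, -0.00248277,  0.00015504,
        0.00147066]), 'tau': array([-2.14758670e-04, -5.31811917e+01, -3.52731693e+01,  7.06837233e-02,
        2.44475668e-02, -1.32250907e-04]), 'ee_pos': array([0.1512639 , 0.52850664, 0.20487257]), 'eef_rot': array([-1.63313694,  1.5696028 , -1.91191337]), 'force': array([-0.1416386 , -0.34841462,  0.58762569]), 'moment': array([ 0.00978715,  0.03386234, -0.02485105]), 'grip_width': 0.09368499738513808}
scene {'K': array([[360.99707767,   0.        , 254.52706008],
       [  0.        , 360.99707767, 195.08903722],
       [  0.        ,   0.        ,   1.        ]]), 'extrinsics': array([[ 0.72193745,  0.56459229, -0.40005233,  0.99201502],
       [ 0.6919246 , -0.58331722,  0.42541904, -0.42606421],
       [ 0.00683089, -0.58393199, -0.81177384,  1.09363321],
       [ 0.        ,  0.        ,  0.        ,  1.        ]])}
top {'K': array([[390.4014018 ,   0.        , 259.43539182],
       [  0.        , 390.4014018 , 185.03962269],
       [  0.        ,   0.        ,   1.        ]]), 'extrinsics': array([[-0.01340611, -0.97776267,  0.20928555,  0.16002665],
       [-0.99990674,  0.01256377, -0.00535384,  0.08976371],
       [ 0.00260537, -0.20933781, -0.97783991,  1.60571792],
       [ 0.        ,  0.        ,  0.        ,  1.        ]])}
```

View pics/scene0.png

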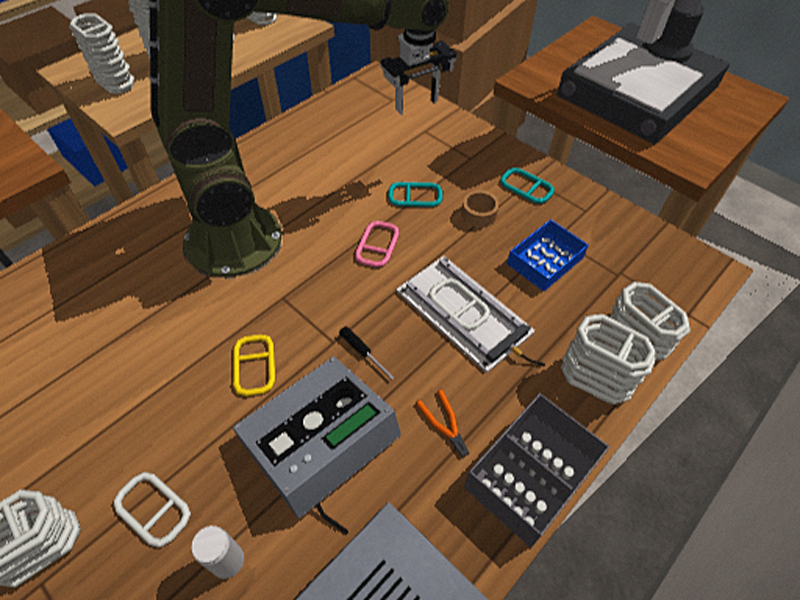

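View pics/top0.png

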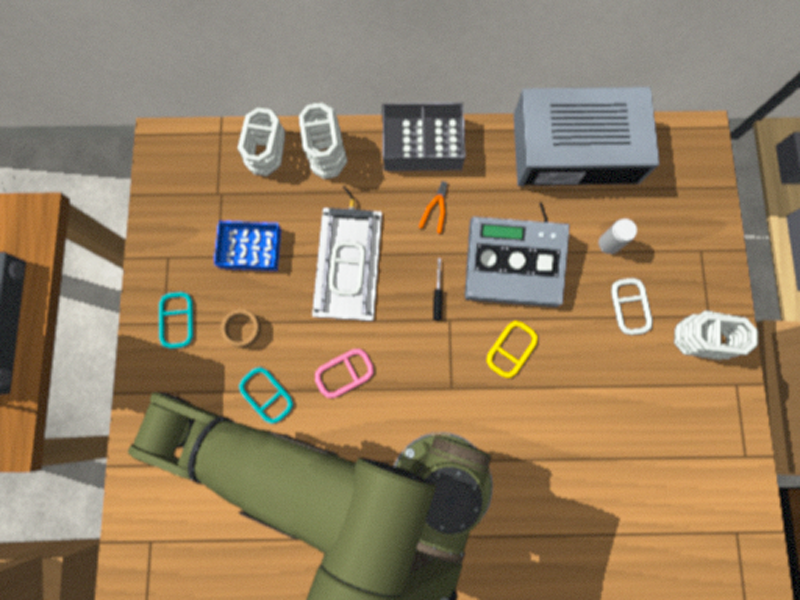

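The scene picture shows the nest at about (467,310), with the white frame in it, and the console at (315,430). In the top picture the nest is at (348,265) and the console at (517,260). White frames: the one in the nest (348,268), the spare on the bare bench (631,306), and stacks. Only the one between the rails fits frame_center. Three keys: (488,258) looks shaded, (517,260) round, (545,262) square. I'll confirm with enlarged crops and depth.

```bash
cat > h.py <<'E'
import numpy as np,cv2
def ld(n):
    z=np.load(n);return z['p'],z['d'],z['K'],z['extrinsics']
def plane(uv,z,K,E):
    uv=np.atleast_2d(uv).astype(float)
    r=np.c_[(uv[:,0]-K[0,2])/K[0,0],(uv[:,1]-K[1,2])/K[1,1],np.ones(len(uv))]@E[:3,:3].T
    return E[:3,3]+r*((z-E[2,3])/r[:,2])[:,None]
def cloud(d,K,E):
    v,u=np.mgrid[:d.shape[0],:d.shape[1]]
    c=np.stack([(u-K[0,2])/K[0,0]*d,(v-K[1,2])/K[1,1]*d,d],-1)
    return c@E[:3,:3].T+E[:3,3]
E
python3 - <<'E'
from h import *
for n,boxes in(("top",[(190,125,252,210),(290,130,372,200)]),("scene",[(245,155,355,245),(145,225,260,320)])):
    p,d,K,E=ld(n+"0.npz")
    ims=[]
    for x0,y0,x1,y1 in boxes:
        s=min(400/(x1-x0),500/(y1-y0)); s=int(s)
        c=cv2.resize(p[y0:y1,x0:x1,::-1],None,fx=s,fy=s,interpolation=cv2.INTER_NEAREST)
        o=np.zeros((520,400,3),np.uint8);o[:c.shape[0],:c.shape[1]]=c;ims.append(o);print(n,(x0,y0),s)
    cv2.imwrite(f"pics/{n}_crop.png",np.hstack(ims))
p,d,K,E=ld("top0.npz");P=cloud(d,K,E)
for u,v in((312,165),(331,166),(349,168),(222,180),(222,200)): print(u,v,P[v,u].round(3))
E
```

```text
top (190, 125) 5
top (290, 130) 4
scene (245, 155) 3
scene (145, 225) 3
312 165 [ 0.574 -0.136  0.051]
331 166 [ 0.563 -0.21   0.074]
349 168 [ 0.553 -0.282  0.077]
222 180 [0.525 0.238 0.01 ]
222 200 [0.439 0.237 0.015]
```

View pics/top_crop.png

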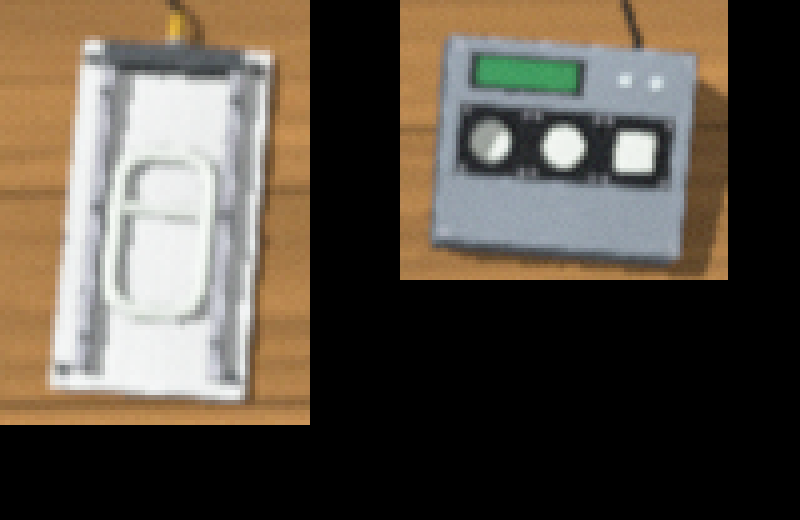

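View pics/scene_crop.png

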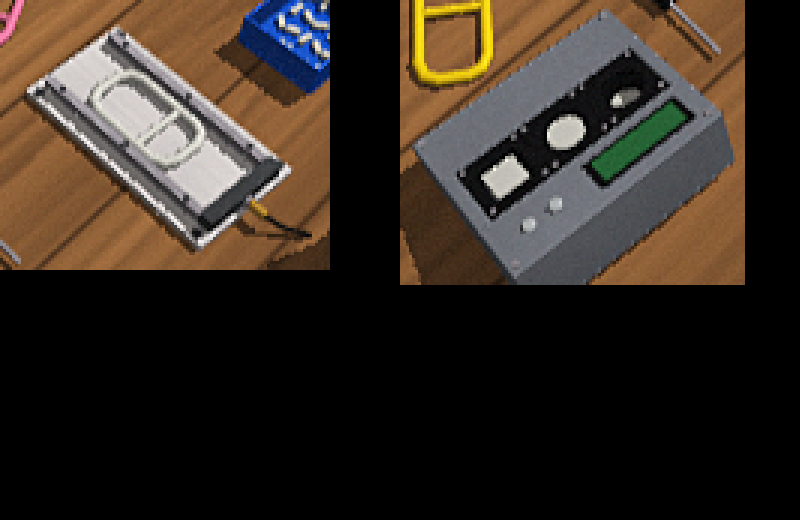

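The crops confirm it: the leftmost key (crop 490,142) has a shaded well, and its depth reads z=0.051 against 0.074 and 0.077 for the other two. So it is the reset key. The frame sits between the rails, far end about a third of the bed short of the dark stop. Next I'll measure.

```bash
python3 - <<'E'
from h import *
for n,box in(("top",(190,125,252,210)),("scene",(245,155,355,245))):
    p,d,K,E=ld(n+"0.npz");x0,y0,x1,y1=box
    hsv=cv2.cvtColor(p,cv2.COLOR_RGB2HSV);m=np.zeros(d.shape,np.uint8)
    m[y0:y1,x0:x1]=((hsv[...,1]<55))[y0:y1,x0:x1]*255
    m=cv2.morphologyEx(m,cv2.MORPH_OPEN,np.ones((3,3)))
    cs,_=cv2.findContours(m,0,2);c=max(cs,key=cv2.contourArea)
    W=plane(c[:,0],0.012,K,E)[:,:2]
    r=cv2.minAreaRect((W*1000).astype(np.float32));print(n,"nest rect",r,cv2.boxPoints(r).round().tolist())
p,d,K,E=ld("top0.npz")
f=lambda L,z,o,s:plane([(o[0]+a/s-.1,o[1]+b/s-.1) for a,b in L],z,K,E)[:,:2].round(4).tolist()
print("bed NL NR FR FL",f([(50,388),(245,402),(273,52),(83,40)],.012,(190,125),5))
print("stop face L,R (z.036 top edge)",f([(105,66),(243,73)],.036,(190,125),5))
print("frame NL-mid,far mid, left,right",f([(160,322),(172,153),(104,240),(216,240)],.019,(190,125),5))
for nm,z,(a,b),s,o in(("top",.082,(0,0),4,(290,130)),("scene",.082,(0,0),3,(145,225))):
    p,d,K,E=ld(nm+"0.npz")
    g=lambda L,z:[plane((o[0]+(u-400)/s-.1,o[1]+v/s-.1),z,K,E)[0,:2].round(4).tolist() for u,v in L]
    if nm=="top":
        print(nm,"jog",g([(563,146)],.077),"test",g([(634,154)],.077),"reset mouth",g([(489,142)],.082))
    else: print(nm,"jog",g([(566,132)],.077),"test",g([(505,176)],.077),"reset mouth",g([(624,95)],.082))
p,d,K,E=ld("top0.npz");P=cloud(d,K,E)
m=np.zeros(d.shape,bool);m[138:196,302:360]=1
h=cv2.cvtColor(p,cv2.COLOR_RGB2HSV);m&=(h[...,2]>100)&(h[...,1]<80)&(P[...,2]>.055)
Q=P[m];A=np.c_[Q[:,:2],np.ones(len(Q))];w=np.ones(len(Q),bool)
for _ in range(5):
    k=np.linalg.lstsq(A[w],Q[w,2],rcond=None)[0];w=abs(A@k-Q[:,2])<.004
print("panel plane",k,w.sum(),"yaw",np.arctan2(k[1],k[0]),"slope",np.degrees(np.arctan(np.hypot(*k[:2]))))
E
```

```text
top nest rect ((577.5103149414062, 237.0766143798828), (165.08709716796875, 309.6662292480469), 85.43799591064453) [[417.0, 167.0], [725.0, 142.0], [738.0, 307.0], [430.0, 332.0]]
scene nest rect ((577.8804321289062, 237.66046142578125), (166.1436767578125, 303.3921813964844), 85.36489868164062) [[420.0, 167.0], [722.0, 143.0], [736.0, 308.0], [433.0, 333.0]]
bed NL NR FR FL [[0.4305, 0.3281], [0.4167, 0.167], [0.7202, 0.1422], [0.7331, 0.3054]]
stop face L,R (z.036 top edge) [[0.7011, 0.2832], [0.6935, 0.1668]]
frame NL-mid,far mid, left,right [[0.4836, 0.2369], [0.6291, 0.2278], [0.5542, 0.2842], [0.553, 0.1905]]
top jog [[0.5607, -0.2079]] test [[0.5514, -0.2793]] reset mouth [[0.5645, -0.1324]]
scene jog [[0.5632, -0.2057]] test [[0.5552, -0.2779]] reset mouth [[0.5773, -0.1387]]
panel plane [0.13263545 0.06232377 0.02059959] 471 yaw 0.4392689058414102 slope 8.337254551836947
```

```bash
cat >> h.py <<'E'
from scipy.spatial.transform import Rotation as R
def rot(o): return R.from_euler('xyz',o['eef_rot']).as_matrix()
def turn(o,X,Y):
    X=np.array(X,float);X/=np.linalg.norm(X);Y=np.array(Y,float);Y-=X*(X@Y);Y/=np.linalg.norm(Y)
    out=[]
    for s in(1,-1):
        T=np.c_[X,s*Y,np.cross(X,s*Y)];out.append(np.degrees(R.from_matrix(T@rot(o).T).as_rotvec()).round(1))
    return out
E
python3 - <<'E'
from h import *
from station import ctrl
o=ctrl.get_obs();print(rot(o).round(3));print(turn(o,[0,0,-1],[.08,.997,0]))
E
```

```text
[[-0.     0.275  0.961]
 [-0.001  0.961 -0.275]
 [-1.    -0.001 -0.   ]]
[array([ 0.1, -0. , 11.4]), array([-0.000e+00, -1.000e-01, -1.686e+02])]
```

Emit:
jog_arm(rows=[0.028,-0.026,0,0,0,1.5,1,0.028,-0.026,0,0,0,1.5,1,0.028,-0.026,0,0,0,1.5,1,0.028,-0.026,0,0,0,1.5,1,0.028,-0.026,0,0,0,1.5,1,0.028,-0.026,0,0,0,1.5,1,0.028,-0.026,0,0,0,1.4,1,0.028,-0.026,0,0,0,1,1], squeeze=20)

```text
time_s: 0.77
ee_pos: [0.3763, 0.3191, 0.2053]
eef_rot: [-2.363, 1.571, -2.441]
force: [0.7, 0.8, -0.6]
grip_width: 0.0442
```

Emit:
jog_arm(rows=[0.025,-0.023,0,0,0,0,1,0.025,-0.023,0,0,0,0,1,0.025,-0.023,0,0,0,0,1,0,0,0,0,0,0,1,0,0,0,0,0,0,1])

```text
time_s: 1.18
ee_pos: [0.451, 0.2507, 0.205]
eef_rot: [-2.693, 1.57, -2.776]
force: [-0.4, -0.7, -0.7]
grip_width: 0.0107
```

```bash
python3 - <<'E'
from h import *
from station import ctrl
o=ctrl.get_obs();print(o['time_s'],o['ee_pos'],o['grip_width'],o['force'],turn(o,[0,0,-1],[.08,.997,0])[0])
M=ctrl.camera_model("wrist");p,d=ctrl.camera("wrist");np.savez("w1.npz",p=p,d=d,**M)
cv2.imwrite("pics/w1.png",cv2.resize(p[:,:,::-1],(800,600)));print(M)
E
```

```text
1.1833 [0.45096517 0.25070921 0.20496602] 0.01074971647223791 [-0.4149611  -0.69743704 -0.68570805] [ 0.  -0.1  0.1]
{'K': array([[291.99558474,   0.        , 251.41531029],
       [  0.        , 291.99558474, 191.01036071],
       [  0.        ,   0.        ,   1.        ]]), 'extrinsics': array([[ 0.08278137,  0.9585247 ,  0.27272266,  0.37058964],
       [ 0.99656657, -0.07920335, -0.02412261,  0.25711667],
       [-0.00152157,  0.27378319, -0.96179023,  0.38462407],
       [ 0.        ,  0.        ,  0.        ,  1.        ]])}
```

View pics/w1.png

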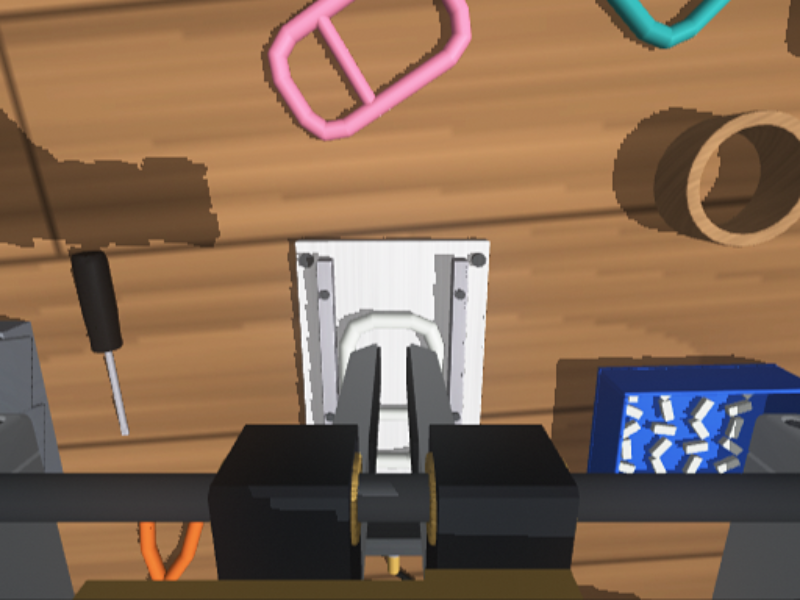

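The wrist view shows the near bed corners at (297,241) and (489,241), the rail ends near y=260, and the frame's near end with its outer edge at about (391,312).

```bash
python3 - <<'E'
from h import *
p,d,K,E=ld("w1.npz")
s=.64
for n,u,v,z in(("bedNR",297,241,.012),("bedNL",489,241,.012),("railR in",333,259,.03),("railL in",453,259,.03),("frame near",391,313,.019),("frame R",340,355,.019),("frame L",442,355,.019)):
    q=plane((u*s-.2,v*s-.2),z,K,E)[0,:2];y=-.080;r=q-[.5755,.237]
    print(n,q.round(4),"nest",(r@[np.cos(y),np.sin(y)]).round(4),(r@[-np.sin(y),np.cos(y)]).round(4))
E
```

```text
bedNR [0.4207 0.1733] nest -0.1492 -0.0759
bedNL [0.4337 0.3301] nest -0.1488 0.0815
railR in [0.4347 0.2036] nest -0.1376 -0.0445
railL in [0.4425 0.2979] nest -0.1374 0.0501
frame near [0.4865 0.2451] nest -0.0893 0.001
frame R [0.5208 0.198 ] nest -0.0514 -0.0432
frame L [0.528  0.2858] nest -0.0512 0.0449
```

Emit:
jog_arm(rows=[0,-0.002,-0.035,0,0,0,1,0,0,-0.035,0,0,0,1,0,0,-0.035,0,0,0,1,0,0,-0.035,0,0,0,1,0,0,-0.03,0,0,0,1,0,0,-0.015,0,0,0,1,0,0,0,0,0,0,1,0,0,0,0,0,0,1])

```text
time_s: 1.9
ee_pos: [0.4496, 0.2505, 0.0205]
eef_rot: [-2.693, 1.57, -2.771]
force: [-0.0, -0.2, -0.1]
grip_width: 0.0003
```

Emit:
jog_arm(rows=[0.002,-0.0015,-0.005,0,0,0,1,0.006,-0.0005,0,0,0,0,1,0.006,-0.0005,0,0,0,0,1,0.006,-0.0005,0,0,0,0,1,0.006,-0.0005,0,0,0,0,1,0.006,-0.0005,0,0,0,0,1,0.006,-0.0005,0,0,0,0,1,0.006,-0.0005,0,0,0,0,1])

```text
time_s: 2.57
ee_pos: [0.495, 0.2446, 0.0155]
eef_rot: [-2.883, 1.571, -2.963]
force: [-1.0, -0.5, 0.5]
grip_width: 0.0002
```

Emit:
jog_arm(rows=[0.006,-0.0005,0,0,0,0,1,0.006,-0.0005,0,0,0,0,1,0.006,-0.0005,0,0,0,0,1,0.005,-0.0004,0,0,0,0,1,0.004,-0.0003,0,0,0,0,1,0.003,-0.0002,0,0,0,0,1,0,0,0,0,0,0,1])

```text
time_s: 3.15
ee_pos: [0.5249, 0.2423, 0.0154]
eef_rot: [0.432, 1.571, 0.352]
force: [-0.4, -0.8, -0.4]
grip_width: 0.0007
```

```bash
python3 - <<'E'
from h import *
from station import ctrl
o=ctrl.get_obs();print(o['time_s'],o['ee_pos'],o['grip_width'],o['force'])
M=ctrl.camera_model("wrist");p,d=ctrl.camera("wrist");np.savez("w2.npz",p=p,d=d,**M)
q,d=ctrl.camera("scene");np.savez("s2.npz",p=q,d=d,**ctrl.camera_model("scene"))
cv2.imwrite("pics/w2.png",np.hstack([cv2.resize(p[:,:,::-1],(400,300)),cv2.resize(q[155:245,245:355,::-1],(367,300))]))
E
```

```text
3.15 [0.52486885 0.24229653 0.01542772] 0.0006809209650171148 [-0.40850483 -0.78147427 -0.43007106]
```

View pics/w2.png

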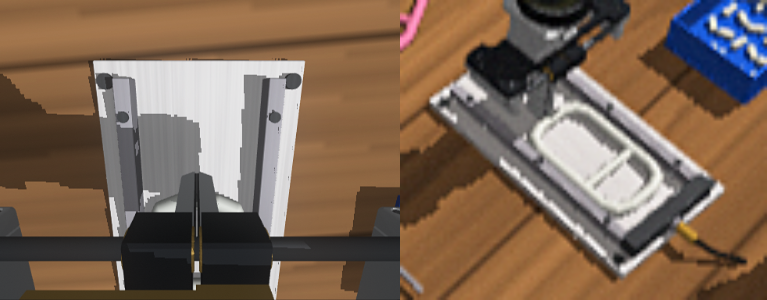

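The frame is sliding ahead of the fingers, about 18 mm left to the stop. I'll continue slowly and watch the force.

Emit:
jog_arm(rows=[0.003,-0.0002,0,0,0,0,1,0.003,-0.0002,0,0,0,0,1,0.003,-0.0003,0,0,0,0,1,0.002,-0.0002,0,0,0,0,1,0.002,-0.0002,0,0,0,0,1,0.001,0,0,0,0,0,1,0,0,0,0,0,0,1])

```text
time_s: 3.83
ee_pos: [0.5386, 0.2412, 0.0154]
eef_rot: [0.146, 1.571, 0.067]
force: [0.5, -0.7, -0.1]
grip_width: 0.0006
```

Emit:
jog_arm(rows=[0.001,0,0,0,0,0,1,0.001,-0.0001,0,0,0,0,1,0.001,-0.0001,0,0,0,0,1,0,0,0,0,0,0,1])

```text
time_s: 4.17
ee_pos: [0.5415, 0.241, 0.0155]
eef_rot: [0.099, 1.571, 0.019]
force: [0.4, -0.1, 0.5]
grip_width: 0.0002
```

Emit:
jog_arm(rows=[0.001,0,0,0,0,0,1,0.001,-0.0001,0,0,0,0,1,0,0,0,0,0,0,1])

```text
time_s: 4.42
ee_pos: [0.5431, 0.241, 0.0154]
eef_rot: [-2.98, 1.57, -3.06]
force: [-2.9, 0.3, 1.7]
grip_width: 0.0004
```

Emit:
jog_arm(rows=[0.001,0,0,0,0,0,1,0,0,0,0,0,0,1,0,0,0,0,0,0,1])

```text
time_s: 4.67
ee_pos: [0.5434, 0.241, 0.0153]
eef_rot: [-2.872, 1.568, -2.952]
force: [-9.1, -0.6, 4.8]
grip_width: 0.0007
```

Firm contact (9 N, as predicted at x = 0.543), so the frame is against the stop. I'll back straight off, rise and look.

Emit:
jog_arm(rows=[-0.002,0,0,0,0,0,1,-0.008,0.0006,0,0,0,0,1,-0.015,0.001,0,0,0,0,1,-0.01,0.001,0.02,0,0,0,1,-0.01,0,0.04,0,0,0,1,-0.01,0,0.04,0,0,0,1,0,0,0.04,0,0,0,1,0,-0.02,0.035,0,0,0,1])

```text
time_s: 5.33
ee_pos: [0.4886, 0.2253, 0.1932]
eef_rot: [0.567, 1.568, 0.489]
force: [1.5, 0.1, -0.2]
grip_width: 0.0005
```

Emit:
jog_arm(rows=[0,-0.04,0.01,0,0,0,1,0,-0.04,0,0,0,0,1,0,-0.04,0,0,0,0,1,0,-0.04,0,0,0,0,1,0,-0.04,0,0,0,0,1,0,-0.04,0,0,0,0,1,0,-0.04,0,0,0,0,1,0,0,0,0,0,0,1])

```text
time_s: 6.0
ee_pos: [0.4888, -0.0617, 0.2004]
eef_rot: [-1.018, 1.569, -1.102]
force: [0.4, 0.8, -0.6]
grip_width: 0.0002
```

```bash
python3 - <<'E'
from h import *
from station import ctrl
o=ctrl.get_obs();print(o['time_s'],o['ee_pos'],o['grip_width'],o['force'],o['qpos'].round(2))
ims=[]
M=ctrl.camera_model("wrist");p,d=ctrl.camera("wrist");np.savez("w3.npz",p=p,d=d,**M)
cv2.imwrite("pics/w3.png",cv2.resize(p[:,:,::-1],(800,600)))
q,d=ctrl.camera("scene");t,d2=ctrl.camera("top");np.savez("t3.npz",p=t,d=d2,**ctrl.camera_model("top"));np.savez("s3.npz",p=q,d=d,**ctrl.camera_model("scene"))
cv2.imwrite("pics/n3.png",np.hstack([cv2.resize(t[125:210,190:252,::-1],None,fx=5,fy=5,interpolation=0),cv2.resize(q[155:240,245:340,::-1],None,fx=5,fy=5,interpolation=0)]))
print(turn(o,[.257,-.031,-.966],[.121,.993,0]))
E
```

```text
6.0 [ 0.48880688 -0.06168894  0.20043842] 0.00022233610615871838 [ 0.36439942  0.76996315 -0.56247137] [-0.2   0.18  1.69 -0.    1.28 -1.69]
[array([ -1.5, -14.9,  -2.1]), array([-23.2,   2.5, 176.4])]
```

View pics/w3.png

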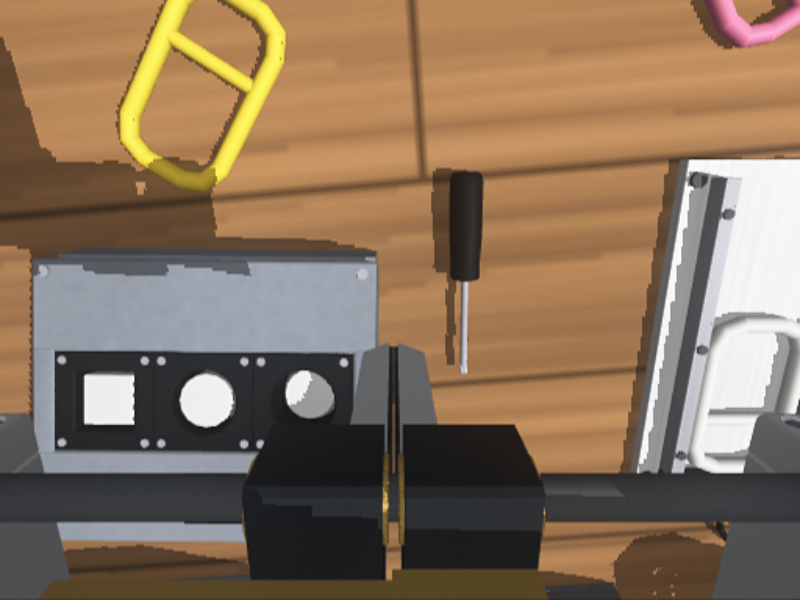

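View pics/n3.png

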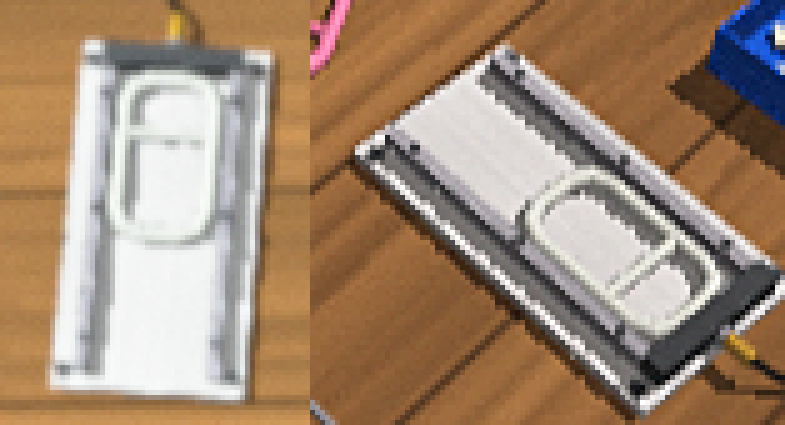

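The frame (top crop, near edge at y≈242) now touches the dark stop in both views. The wrist view shows the test key at (109,400), the jog key at (207,400) and the reset well at about (306,397).

```bash
python3 - <<'E'
from h import *
p,d,K,E=ld("t3.npz")
print("frame near",plane((190+160/5-.1,125+243/5-.1),.019,K,E),"far",plane((190+173/5,125+72/5),.019,K,E))
p,d,K,E=ld("w3.npz");P=cloud(d,K,E);h=cv2.cvtColor(p,cv2.COLOR_RGB2HSV)
# panel plane from depth: grey panel area near lower-left
m=np.zeros(d.shape,bool);m[182:222,30:232]=1
m&=(h[...,2]>110)&(h[...,1]<70);Q=P[m];A=np.c_[Q[:,:2],np.ones(len(Q))];w=np.ones(len(Q),bool)
for _ in range(5):
    k=np.linalg.lstsq(A[w],Q[w,2],rcond=None)[0];w=abs(A@k-Q[:,2])<.003
print("plane",k,w.sum(),"yaw",np.arctan2(k[1],k[0]),np.degrees(np.arctan(np.hypot(*k[:2]))))
# key discs: bright/grey blobs in strip
n0=np.array([-k[0],-k[1],1]);n0/=np.linalg.norm(n0)
m=np.zeros(d.shape,np.uint8);m[225:290,35:225]=1
m=((h[...,2]>120)&(m>0)).astype(np.uint8)
nn,l,st,ce=cv2.connectedComponentsWithStats(m)
for i in range(1,nn):
    if 300<st[i,4]<2500:
        D=np.median(P[l==i],0);print(st[i],ce[i].round(1),"cloud centre",P[l==i].mean(0).round(4),"height over plane",((P[l==i]-[0,0,k[2]])@n0).mean().round(4))
c=p[215:300,25:245,::-1];cv2.imwrite("pics/w3c.png",cv2.resize(c,None,fx=3.5,fy=3.5,interpolation=0))
E
```

```text
frame near [[0.55099185 0.23736849 0.019     ]] far [[0.70044675 0.22686899 0.019     ]]
plane [ 0.26559971 -0.02660206 -0.07151228] 8049 yaw -0.09982553343806894 14.945427472008415
[183 237  31  30 716] [197.3 252.1] cloud centre [ 0.5734 -0.1368  0.0547] height over plane -0.0288
[  54  239   32   33 1034] [ 69.3 255.2] cloud centre [ 0.5528 -0.2776  0.0788] height over plane -0.0038
[115 239  35  35 937] [132.  255.7] cloud centre [ 0.5595 -0.2061  0.0787] height over plane -0.0038
```

View pics/w3c.png

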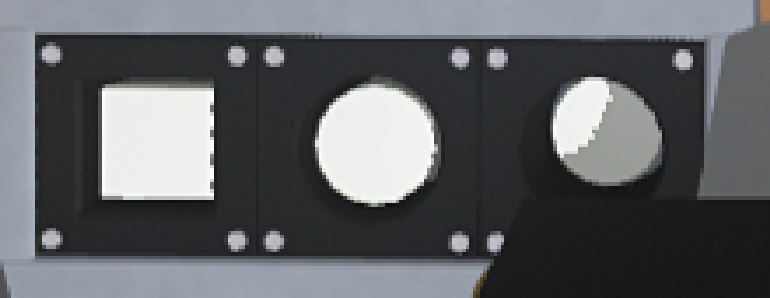

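```bash
python3 - <<'E'
from h import *
p,d,K,E=ld("w3.npz");k=np.array([0.2656,-0.0266,-0.0715]);n=np.array([-.2656,.0266,1]);n/=np.linalg.norm(n)
def pl(u,v):
    u=25+u/3.5-.35;v=215+v/3.5-.35
    r=E[:3,:3]@[(u-K[0,2])/K[0,0],(v-K[1,2])/K[1,1],1];c=E[:3,3]
    return c+r*((-.0715-(n@c)/n[2])/((n@r)/n[2]))
for nm,pts in(("test",[(51,54),(237,55),(51,239),(237,240)]),("jog",[(274,55),(460,57),(273,241),(459,242)]),):
    S=np.array([pl(*q) for q in pts]);print(nm,S.mean(0).round(4),np.linalg.norm(S[1]-S[0]).round(4),np.linalg.norm(S[2]-S[0]).round(4),np.arctan2(S[0,0]-S[1,0],S[1,1]-S[0,1]).round(3))
a,b=pl(497,57),pl(684,60);xd=np.array([.99,-.098,.265]);xd/=np.linalg.norm(xd)
print("reset screws",a.round(4),b.round(4),"centre",((a+b)/2-xd*.030).round(4),np.linalg.norm(a-b))
print("n",n.round(4))
E
```

```text
test [ 0.5525 -0.2792  0.0827] 0.0601 0.0602 -0.091
jog [ 0.5592 -0.2075  0.0825] 0.0601 0.0605 -0.096
reset screws [ 0.5341 -0.1628  0.0747] [ 0.5402 -0.1025  0.0747] centre [ 0.5083 -0.1298  0.067 ] 0.06051935733222552
n [-0.2566  0.0257  0.9662]
```

Emit:
jog_arm(rows=[0.016,-0.018,0,-0.4,-3.8,-0.4,1,0.016,-0.018,0,-0.4,-3.8,-0.4,1,0.016,-0.018,0,-0.4,-3.7,-0.4,1,0.015,-0.018,0,-0.3,-3.6,-0.4,1,0,0,0,0,0,0,1,0,0,0,0,0,0,1])

```text
time_s: 6.65
ee_pos: [0.552, -0.1273, 0.2002]
eef_rot: [-0.005, 1.311, -0.112]
force: [0.2, 0.2, 0.1]
grip_width: 0.0003
```

```bash
cat > k.py <<'E'
from h import *
from station import ctrl
o=ctrl.get_obs();M=np.array([.567,-.1355,.0824]);n=np.array([-.2566,.0257,.9662])
r=o['ee_pos']-M;print(o['time_s'],o['ee_pos'],"along n",(r@n).round(4),"lateral",(r-n*(r@n)).round(4),"turn",turn(o,-n,[.095,.9955,0])[0],"F.n",(o['force']@n).round(2),o['force'].round(1))
E
python3 k.py; python3 - <<'E'
from h import *
from station import ctrl
M=ctrl.camera_model("wrist");p,d=ctrl.camera("wrist");np.savez("w4.npz",p=p,d=d,**M)
q,d=ctrl.camera("scene");a=q[200:330,140:290,::-1]
cv2.imwrite("pics/w4.png",np.hstack([cv2.resize(p[:,:,::-1],(400,300)),cv2.resize(a,(346,300),interpolation=0)]))
E
```

```text
6.65 [ 0.55201997 -0.12725057  0.20017134] along n 0.1178 lateral [0.0153 0.0052 0.0039] turn [-0.  -0.1  0.7] F.n 0.04 [0.2 0.2 0.1]
```

View pics/w4.png

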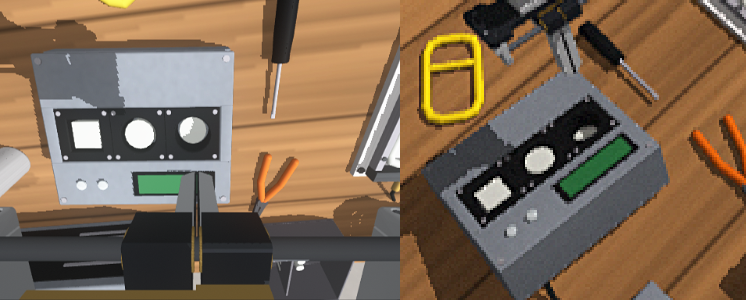

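From straight above the panel, all three units are in view and the reset well, unobstructed, is at about (192,131) in the left picture. I'll refine from its four screws.

```bash
python3 - <<'E'
from h import *
p,d,K,E=ld("w4.npz")
c=p[125:215,60:270,::-1];cv2.imwrite("pics/w4c.png",cv2.resize(c,None,fx=3.8,fy=3.8,interpolation=0))
g=cv2.cvtColor(p,cv2.COLOR_RGB2HSV);P=cloud(d,K,E)
m=((g[...,2]>95)).astype(np.uint8);m[:125]=0;m[215:]=0;m[:,:60]=0;m[:,285:]=0
nn,l,st,ce=cv2.connectedComponentsWithStats(m)
for i in range(1,nn):
    if 5<st[i,4]<2500: print(st[i],ce[i].round(1),P[l==i].mean(0).round(4))
E
```

```text
[130 141   7   8  36] [132.7 144.7] [ 0.5261 -0.2462  0.0758]
[201 141   6   7  36] [203.6 143.9] [ 0.5329 -0.1746  0.0757]
[213 140   6   8  35] [215.6 143.6] [ 0.5341 -0.1626  0.0752]
[272 140   7   7  39] [275.  142.8] [ 0.5396 -0.1028  0.0754]
[ 71 142   7   7  40] [ 73.7 145.2] [ 0.518  -0.3012  0.0826]
[142 142   6   6  31] [144.4 144.5] [ 0.5272 -0.2343  0.0757]
[ 228  149   39   35 1017] [246.3 166. ] [ 0.5731 -0.1363  0.0529]
[ 160  151   40   40 1205] [179.1 170.5] [ 0.5588 -0.2056  0.078 ]
[  91  153   40   37 1298] [110.8 171.1] [ 0.5521 -0.2779  0.0773]
[216 197   6   7  34] [218.3 200.2] [ 0.5916 -0.1679  0.0911]
[272 197   6   6  31] [274.4 199.5] [ 0.5972 -0.1084  0.0911]
[ 81 199   6   6  33] [ 83.6 201.6] [ 0.578  -0.3115  0.0912]
[137 198   6   7  33] [139.6 201.1] [ 0.5838 -0.2517  0.0911]
[148 198   6   7  33] [150.7 200.9] [ 0.5849 -0.2399  0.091 ]
[204 198   6   6  29] [206.7 200.4] [ 0.5905 -0.1802  0.0912]
```

View pics/w4c.png

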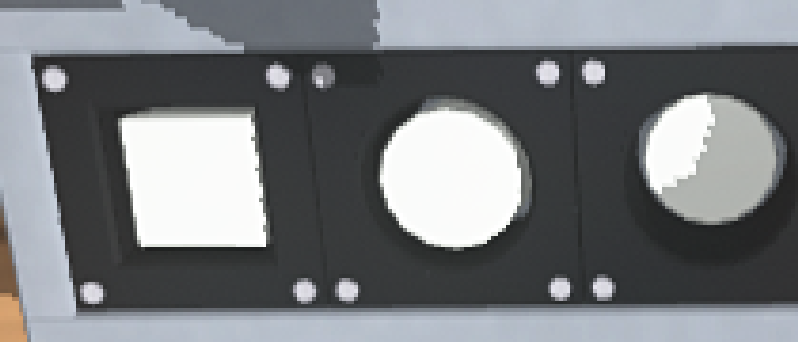

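Emit:
jog_arm(rows=[-0.009,-0.0075,-0.012,0,0,0.5,1,-0.0045,-0.0003,-0.015,0,0,0,1,0.0045,0,-0.017,0,0,0,1,0.0045,0,-0.017,0,0,0,1,0.0045,0,-0.017,0,0,0,1,0,0,0,0,0,0,1,0,0,0,0,0,0,1])

```text
time_s: 7.33
ee_pos: [0.5521, -0.1352, 0.1223]
eef_rot: [-0.005, 1.311, -0.103]
force: [-0.0, -0.7, 0.9]
grip_width: 0.0008
```

```bash
sed -i 's/M=np.array(\[[^]]*\])/M=np.array([.5656,-.1355,.083])/' k.py; python3 k.py
```

```text
7.3333 [ 0.5521154  -0.13515486  0.12228703] along n 0.0414 lateral [-0.0029 -0.0007 -0.0007] turn [-0.  -0.1  0.2] F.n 0.88 [-0.  -0.7  0.9]
```

Emit:
jog_arm(rows=[0.003,0.0007,0.0007,0,0,0,1,0.0051,-0.0005,-0.0193,0,0,0,1,0.0026,-0.0003,-0.0097,0,0,0,1,0.0026,-0.0003,-0.0097,0,0,0,1,0.0026,-0.0003,-0.0097,0,0,0,1,0,0,0,0,0,0,1,0,0,0,0,0,0,1])

```text
time_s: 7.92
ee_pos: [0.5682, -0.1369, 0.0745]
eef_rot: [-0.006, 1.31, -0.105]
force: [-0.1, -0.8, 0.5]
grip_width: 0.0006
```

```bash
python3 k.py; python3 - <<'E'
from h import *
from station import ctrl
q,d=ctrl.camera("scene");t,_=ctrl.camera("top")
cv2.imwrite("pics/p5.png",np.hstack([cv2.resize(q[200:330,140:290,::-1],(400,346),interpolation=0),cv2.resize(t[130:200,290:372,::-1],(400,346),interpolation=0)]))
E
```

```text
7.9167 [ 0.56815594 -0.13689514  0.07452414] along n -0.0089 lateral [ 0.0003 -0.0012  0.0001] turn [ 0.  -0.   0.2] F.n 0.45 [-0.1 -0.8  0.5]
```

View pics/p5.png

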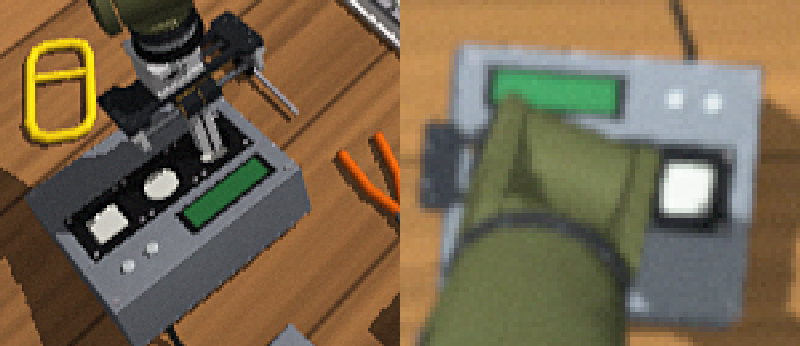

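The left view shows the fingertips entering the third (reset) well at (210,155), with no contact force. I'll go on down.

Emit:
jog_arm(rows=[0.0026,0.0007,-0.0097,0,0,0,1,0.0021,-0.0002,-0.0077,0,0,0,1,0,0,0,0,0,0,1])

```text
time_s: 8.27
ee_pos: [0.5725, -0.1362, 0.0555]
eef_rot: [-0.005, 1.312, -0.104]
force: [0.3, -0.1, -0.0]
grip_width: 0.0005
```

Emit:
jog_arm(rows=[0.0008,-0.0001,-0.0029,0,0,0,1,0.0005,0,-0.0019,0,0,0,1,0,0,0,0,0,0,1,0,0,0,0,0,0,1])

```text
time_s: 8.6
ee_pos: [0.5742, -0.1365, 0.0526]
eef_rot: [-0.006, 1.31, -0.106]
force: [-1.2, -0.3, 1.6]
grip_width: 0.0006
```

```bash
python3 k.py
```

```text
8.6 [ 0.57421327 -0.13654255  0.05259121] along n -0.0316 lateral [ 0.0005 -0.0002  0.0001] turn [0.  0.  0.2] F.n 1.88 [-1.2 -0.3  1.6]
```

Emit:
jog_arm(rows=[0.0005,0,-0.0019,0,0,0,1,0.0005,0,-0.0019,0,0,0,1,0.0003,0,-0.001,0,0,0,1,0,0,0,0,0,0,1,0,0,0,0,0,0,1])

```text
time_s: 9.02
ee_pos: [0.5756, -0.1367, 0.0479]
eef_rot: [-0.007, 1.309, -0.106]
force: [-2.5, -1.5, 4.2]
grip_width: 0.0007
```

```bash
python3 k.py
```

```text
9.0167 [ 0.57562899 -0.13667154  0.04786993] along n -0.0365 lateral [ 0.0007 -0.0002  0.0002] turn [0.  0.  0.2] F.n 4.64 [-2.5 -1.5  4.2]
```

One more millimetre or so to bottom it, then hold.

Emit:
jog_arm(rows=[0.0003,0,-0.001,0,0,0,1,0.0002,0,-0.0007,0,0,0,1,0,0,0,0,0,0,1,0,0,0,0,0,0,1,0,0,0,0,0,0,1,0,0,0,0,0,0,1,0,0,0,0,0,0,1,0,0,0,0,0,0,1])

```text
time_s: 9.68
ee_pos: [0.576, -0.1367, 0.0472]
eef_rot: [-0.008, 1.309, -0.107]
force: [-12.7, 0.6, 18.1]
grip_width: 0.0005
```

```bash
python3 k.py
```

```text
9.6833 [ 0.57599366 -0.13672582  0.04715071] along n -0.0373 lateral [ 0.0008 -0.0003  0.0002] turn [0.1 0.  0.2] F.n 20.8 [-12.7   0.6  18.1]
```

The force jumped to 21 N, so the key is bottomed. I'll hold it for over a second, then withdraw along the axis.

Emit:
jog_arm(rows=[0,0,0,0,0,0,1,0,0,0,0,0,0,1,0,0,0,0,0,0,1,0,0,0,0,0,0,1,0,0,0,0,0,0,1,0,0,0,0,0,0,1,0,0,0,0,0,0,1,0,0,0,0,0,0,1])

```text
time_s: 10.35
ee_pos: [0.576, -0.1367, 0.0472]
eef_rot: [-0.008, 1.309, -0.107]
force: [-12.7, -0.1, 19.5]
grip_width: 0.0003
```

Emit:
jog_arm(rows=[0,0,0,0,0,0,1,0,0,0,0,0,0,1,0,0,0,0,0,0,1,0,0,0,0,0,0,1,0,0,0,0,0,0,1,0,0,0,0,0,0,1])

```text
time_s: 10.85
ee_pos: [0.576, -0.1367, 0.0471]
eef_rot: [-0.008, 1.309, -0.107]
force: [-13.9, -0.7, 18.9]
grip_width: 0.0006
```

Emit:
jog_arm(rows=[-0.0013,0.0001,0.0048,0,0,0,1,-0.0026,0.0003,0.0097,0,0,0,1,-0.0026,0.0003,0.0097,0,0,0,1,-0.0051,0.0005,0.0193,0,0,0,1,-0.0051,0.0005,0.0193,0,0,0,1,-0.0077,0.0008,0.029,0,0,0,1,-0.0077,0.0008,0.029,0,0,0,1,0,0,0,0,0,0,1])

```text
time_s: 11.52
ee_pos: [0.5449, -0.1336, 0.1731]
eef_rot: [-0.013, 1.302, -0.112]
force: [0.1, -0.2, 0.1]
grip_width: 0.0002
```

Emit:
jog_arm(rows=[-0.03,0.02,0.01,0,0,0,1,-0.03,0.02,0.01,0,0,0,1,-0.03,0.02,0.01,0,0,0,1,-0.03,0.02,0,0,0,0,1,0,0,0,0,0,0,1,0,0,0,0,0,0,1])

```text
time_s: 12.02
ee_pos: [0.4234, -0.0526, 0.1977]
eef_rot: [-0.007, 1.307, -0.105]
force: [-0.1, -0.4, -0.3]
grip_width: 0.0002
```

```bash
python3 k.py; python3 - <<'E'
from h import *
from station import ctrl
t,d=ctrl.camera("top");K=ctrl.camera_model("top");q,d2=ctrl.camera("scene");np.savez("t6.npz",p=t,d=d,**K)
M=ctrl.camera_model("wrist");w,dw=ctrl.camera("wrist");P=cloud(dw,M["K"],M["extrinsics"])
cv2.imwrite("pics/f6.png",np.vstack([np.hstack([cv2.resize(t[:,:,::-1],(400,300)),cv2.resize(q[:,:,::-1],(400,300))]),np.hstack([cv2.resize(t[125:210,190:252,::-1],(219,300),interpolation=0),cv2.resize(w[:,:,::-1],(400,300)),np.zeros((300,181,3),np.uint8)])]))
print("near",plane((190+160/5-.1,125+243/5-.1),.019,K["K"],K["extrinsics"]))
o=np.load("t3.npz")['p'].astype(int)[125:210,190:252];print("nest diff vs after push",abs(o-t[125:210,190:252]).mean())
h=cv2.cvtColor(w,cv2.COLOR_RGB2HSV);Pm=P-[.5656,-.1355,.083];n=np.array([-.2566,.0257,.9662])
hh=Pm@n
for nm,s in(("reset",0),("jog",1),("test",2)):
    c=np.array([.5656,-.1355,.083])-s*.0718*np.array([.095,.9955,0]);L=P-c;lat=np.linalg.norm(L-(L@n)[...,None]*n,axis=-1)
    m=(lat<.015)&(abs(L@n)<.05)&(h[...,2]>95);print(nm,m.sum(),np.median((L@n)[m]) if m.any() else None)
E
```

```text
12.0167 [ 0.42341766 -0.05257113  0.19770168] along n 0.1494 lateral [-0.1038  0.0791 -0.0297] turn [0.1 0.1 0.2] F.n -0.32 [-0.1 -0.4 -0.3]
near [[0.55099185 0.23736849 0.019     ]]
nest diff vs after push 2.383111954459203
reset 250 -0.0303861903185133
jog 383 -0.005242130280474087
test 377 -0.005222319012000844
```

View pics/f6.png

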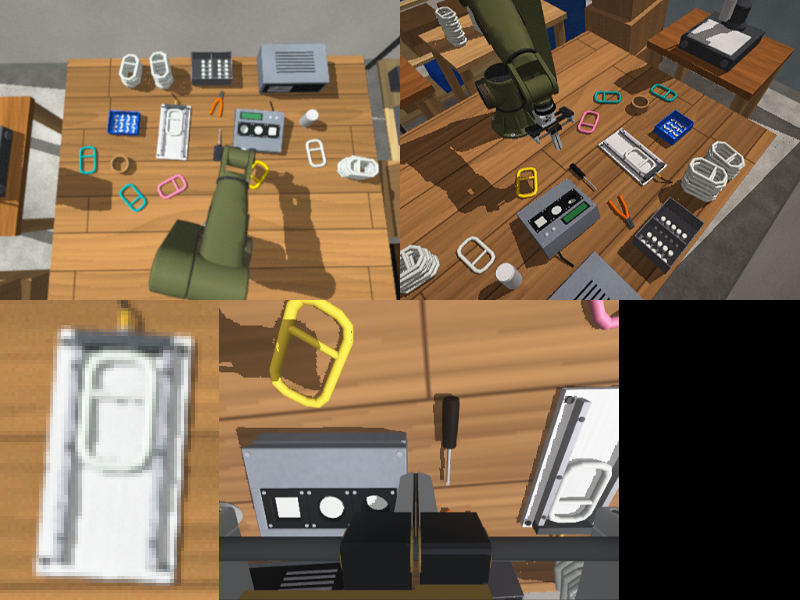

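The picture shows the frame still against the stop, nothing else displaced and the arm clear of everything. The keys measure 30.4, 5.2 and 5.2 mm below the panel face, so all three are up. Handing in.

```bash
python3 -c "
from station import ctrl
print(ctrl.hand_in())"
```

```text
the job is handed in; nothing more can be done
None
```

I pushed the frame home against the end stop with the shut fingertips, pressed the reset key right down, let it come back up, and handed the job in at about 12 s of the 53 s. The hand-in gives no verdict.

- **Frame:** at the stop the push force rose to 9 N, with the fingers where I expected. After I backed off, the top view put its centre at about (0.626, 0.232), within about 3 mm of the expected home. The nest view after the key press showed it still against the stop.
- **Reset key:** it was the leftmost key, told by its depth. It bottomed at about 21 N and was held down for well over a second, then I withdrew along the well's axis.
- **Last checks:** the key tops measured 30.4 mm (reset), 5.2 mm (jog) and 5.2 mm (test) below the panel face, so all three were up. The arm was clear of everything, with about 0.5 N on the tool. By eye, the other items on the bench had not moved.
- **Disagreements:** early position estimates differed by 2–3 mm for the nest and 3 mm up to about 13 mm for the reset well. Closer wrist views settled both before contact. My first fit of the panel slope, from the top camera, was wrong (8° instead of 15°), so I replaced it with a wrist-camera fit.

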